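# Slide the control module past the drop gate into the test dock

## Robot

A 7-joint arm with a two-finger parallel gripper is mounted at the origin on the work surface. World frame = base frame: x ahead of the robot, y to its left, z up, the work surface at z = 0. Lengths are in m, angles in rad, forces in N, time in s.
With the tool pointing down it reaches from about 0.4 to 0.875 m from the base axis. Payload 4.4 kg.
Tool frame: the origin (TCP) lies at the very end of the fingers, on their centre line; the grasp point (between the pads) lies 19 mm behind it; y points along the fingers, x is the direction in which the jaws open and shut, and the axes are right-handed (so a half turn about y gives the same grasp; the last joint's range is limited). The gripper opens to 85 mm and grips with 20 to 120 N. Pads are 22 mm wide; open, the fingers measure 114 mm over their backs; the gripper's body (76 mm by 85 mm) begins 54 mm behind the grasp point. The pads swing forward as they close: fully open they stand 13 mm farther back than shut.
Start: joints at [-0.066, 0.628, 0.038, 1.517, -0.027, 0.996, -0.02], TCP at [0.65, 0, 0.231] pointing down, gripper open.
Joint ranges: [-3.06, 3.06], [-0.37, 2.12], [-1.25, 1.32], [0.18, 2.47], [-1.1, 4.24], [0.23, 1.98], [-2.94, 2.94]. Speed limits (rad/s): [2.57, 2.57, 3.14, 3.14, 3.14, 3.14, 3.14].

## Interface

Orientations are given as a 3x3 rotation matrix whose columns are the frame's x, y, z axes.
In Python, from rig import robot gives the robot as it stands.
- The arm moves only by the shell command python3 -m pendant 'ROWS' [OPENING]. ROWS is text: rows parted by semicolons, each of 4 numbers parted by spaces: the shift along the world's x, y, z in m, then the turn about the world's z in rad. In form: x y z twist; .... A call has 1 to 12 rows; each row is the pose to reach, as a shift and turn from the pose commanded when the call began; what a row does not reach only later rows make up. A row lasts 1/8 s, in which the tool goes at most 62.5 mm and 10.7 degrees, less where a joint would pass 70% of its speed; a pose out of reach is approached as far as the arm can. A call with a gripper value outside its range is refused whole. OPENING is the opening, from 0 (shut) to 1 (fully open), set as the call begins (- or left out, the last holds). The fingers move at their own pace and stop on an object; the grip force is fixed at half the most. Time passes only in rows, so rows that repeat a pose let the fingers close. It gives the time, the measured TCP pose, the force and the opening at its end, in the units of the state.
- robot.sense(): the state, without advancing time (a new reading comes with each control period).
- robot.grab_frame(name): name is "scene" or "side" or "wrist"; returns the picture (384x512x3 uint8, blue, green, red); there is no depth.
- robot.camera_params(name): a dict with "mtx" (3x3 intrinsics, pixels), "rvec" (rotation vector, rad) and "tvec" (3), from world to camera coordinates, as OpenCV has them. Camera axes: x right, y down, z forward; pixel columns grow to the right and rows downward; lengths in m; the calibration is good to about 2 mm. A picture is of the moment at which its call begins: read the wrist's pose just before it. camera_params takes no time and is no camera call; for the wrist camera it gives the pose at the moment of the call.
- robot.finish_job(): hands the job in, once; it reports no verdict.
The state is a dict: "t": time; "joint_positions": joint angles; "dq": joint speeds; "effort": joint torques, N m; "ee_pos": TCP position; "ee_rot": TCP orientation; "contact_force": force on the tool from outside, world axes, zero at the start; "torque": the same for the moment, N m; "grip_width": finger opening in m.
Only numpy, scipy, OpenCV 4.12 (cv2) and the standard library are available. Lean on these libraries where they do the work, as an engineer would, in place of code of your own. Each camera call takes 0.05 s, during which the arm holds its last target.

## Task

Load the control module into the test dock: with one fingertip press the long bar down to hold the drop gate up, and with the other finger push the tray by its upright tab along the chute, under the raised gate, until it is fully home against the dock block. Keep the gate up so that it never touches the tray or the module while they pass, then let go so that it closes behind the module. Only push: do not grasp or lift the tray, and leave the pot, the screwdriver and the spare module where they are.

Things in the scene. Friction and masses are not known exactly. Their poses are not given: they have to be found in the camera images.
- chute: Fixed open-topped aluminium channel (all in mm). Origin on the table, on its centre line, below the closed gate blade. +x: push direction; +y: across, away from the press bar; z up. Floor 4 thick, x -200 to 102; walls at y +-28 to +-32, tops at z 26. Beside it, at y -40, z 50, a 6 thick hinge rod along x on two slim posts (x -192 and 14, 55 high).
- dock (a point): Centre of the foot of the dock block's stop face, at the chute's far end: chute x +82, y 0, z 4 (on the chute floor). The block is grey, 66 wide, its top 30 above the table. Axes as the chute's. Home = the tray's front edge rests on this face; the tray's origin is then at chute x +45 and its tab's rear face at chute x -30.
- tray: Loose black tray, about 350 g, on the chute floor, axes as the chute's. Origin: underside, below the middle of the finned aluminium module fixed on it (70 x 46, top 26 above the origin). Base 6 thick, 52 wide, x -75 to +37. It slides along the chute at a push of 1 to 5 N. Starts with its front edge 15 to 40 short of the gate.
- tray_tab (a point): Centre of the rear face of the tray's upright push tab (tray x -75, 32 above the tray's underside). Tab 5 thick, 40 wide, its top 62 above the table. Push this face along the chute's +x. When home the tab, and so the finger, is still 30 mm before the gate blade; only the module has passed it.
- gate (a joint): Angle of the drop gate (rad) about the hinge rod beside the chute. 0 = closed: a spring returns it there. Pressing the bar raises the blade, to a stop at 0.75. From 0.32 it clears the module; 0.45 to 0.6 is safe. Holding takes about 3 N at the bar's middle. The raised tip is up to 105 mm above the table, at chute x 0 only. The tray cannot push it open.
- blade (a point): Middle of the lower edge of the gate's steel blade, 4 thick, 24 wide (chute y 0 to +24 when closed), hung on an arm across the chute. Closed, this edge is 16 above the table: over the tray's base plate (top at 10) but in the way of module and tab. At home the closed blade hangs free between tab and module.
- press_bar (a point): Centre of the top face of the flat steel press bar, the gate's tail beyond the hinge: 170 long (chute x -185 to -15), 50 wide (chute y -45 to -95), 4 thick. At rest level, 52 above the table. It turns down about the hinge line (chute y -40, z 50): a spot 30 mm from that line sinks 14 for 0.5 rad. A fingertip may slide along it; below it is free.
- pot: Bystander: black lidded pot, 72 mm diameter, 70 high, origin under its centre. Leave alone.
- driver: Bystander: small screwdriver lying flat on the table, origin under its middle. Leave alone.
- spare: Bystander: a bigger spare finned control module with plug sockets, 100 x 75 x 30 mm, origin under its centre. Leave alone.
Not all that is in view belongs to the job. What is shaped like the tray but brown is not meant.

How it is judged:
On the way, in this order (a step that is already met when the one before it is completed fails the run):
1. a fingertip holds the gate up by the press bar while the tray is still in front of it (value of joint gate above 0.3 rad and contact force between the fingers and gate_c2 above 0.3 N and x of tray in the frame of chute below -0.033 m), for 0.1 s.
2. the module passes under the gate, held up by the fingertip (value of joint gate above 0.3 rad and contact force between the fingers and gate_c2 above 0.3 N and x of tray in the frame of chute between -0.025 and 0.038 m), for 0.2 s.
At the end, for the whole second after the job is handed in: The tray lies flat in the chute within 4 mm of the dock block, at rest, and the gate is closed behind the module (below 0.06 rad), not touching the tray (x of tray in the frame of chute above 0.041 m and z of tray in the frame of chute below 0.007 m and angle between tray's own z axis and vertical below 0.06 rad and value of joint gate below 0.06 rad and linear speed of tray below 0.01 m/s and contact force between gate and tray below 0.1 N).
It fails at once if the gate touches the tray or module (over 0.5 N) (contact force between gate and tray above 0.5 N).
It fails at once if the tray is lifted (over 8 mm) or tipped (z of tray in the frame of chute above 0.012 m or angle between tray's own z axis and vertical above 0.2 rad).
It fails at once if the pot is disturbed (moved over 20 mm) (distance of pot from where it was at the start of the episode above 0.02 m).
It fails at once if the screwdriver is disturbed (moved over 20 mm) (distance of driver from where it was at the start of the episode above 0.02 m).
It fails at once if the spare module is disturbed (moved over 20 mm) (distance of spare from where it was at the start of the episode above 0.02 m).
It also fails if it takes over 42 s, if anything falls off the work surface, if the arm or the gripper's body presses on something with over 40 N, if the wrist force passes 120 N, or if a joint passes its speed limit or range.

## Working session

There is one attempt and no reset: what is moved stays moved. The work goes in short steps, Python scripts to look and compute and a shell command to move; the robot and the scene stay as the last step left them, time stands still between calls to the robot, and variables do not carry over. Pictures are saved under pics/ and viewed, and the job is handed in when it is done.

```bash
mkdir -p pics; ls; python3 - <<'E'
from rig import robot
import cv2,numpy as np
np.set_printoptions(precision=4,suppress=True)
for n in ("scene","side","wrist"):
    p=robot.camera_params(n);im=robot.grab_frame(n);cv2.imwrite(f"pics/{n}0.png",im)
    print(n,p)
s=robot.sense();print(s)
E
```

```text
pics
scene {'mtx': array([[408.0115,   0.    , 256.2132],
       [  0.    , 408.0115, 199.3434],
       [  0.    ,   0.    ,   1.    ]]), 'rvec': array([ 1.8203,  1.2254, -0.6979]), 'tvec': array([-0.2176, -0.1762,  1.4773])}
side {'mtx': array([[462.9965,   0.    , 258.6101],
       [  0.    , 462.9965, 187.9567],
       [  0.    ,   0.    ,   1.    ]]), 'rvec': array([ 0.7645, -2.5023,  1.1734]), 'tvec': array([0.4356, 0.2382, 0.9034])}
wrist {'mtx': array([[271.8211,   0.    , 255.9446],
       [  0.    , 271.8211, 193.8016],
       [  0.    ,   0.    ,   1.    ]]), 'rvec': array([-2.8105,  0.0006,  0.0019]), 'tvec': array([-0.6499, -0.0416,  0.3815])}
{'t': 0.15, 'joint_positions': array([-0.0658,  0.6292,  0.0385,  1.5181, -0.027 ,  0.9963, -0.02  ]), 'dq': array([ 0.0002, -0.0017,  0.0011, -0.0039, -0.0006, -0.0003,  0.0008]), 'effort': array([  0.0022, -56.38  ,   1.2279, -19.3651,   0.0112,   0.0074,
        -0.    ]), 'ee_pos': array([0.6495, 0.    , 0.2306]), 'ee_rot': array([[ 1.    , -0.0015,  0.    ],
       [-0.    , -0.    ,  1.    ],
       [-0.0015, -1.    , -0.    ]]), 'contact_force': array([ 0.6106, -1.0267, -0.2722]), 'torque': array([-0.0027, -0.065 ,  0.0052]), 'grip_width': 0.08515961127156464}
```

View pics/scene0.png

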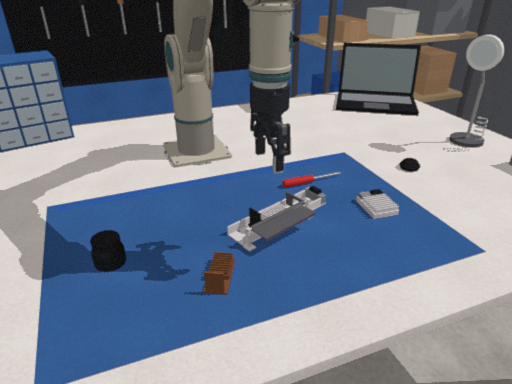

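View pics/side0.png

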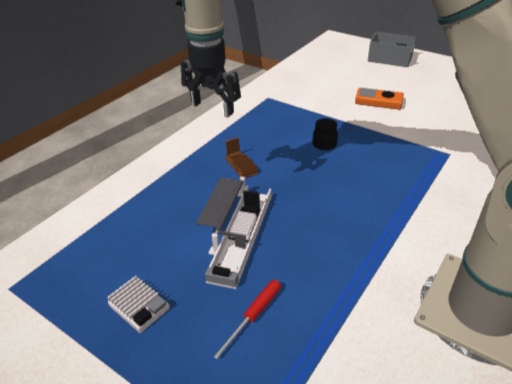

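View pics/wrist0.png

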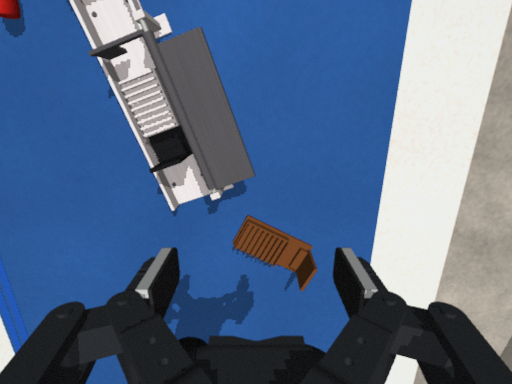

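The wanted tray is the black one in the channel: tab at wrist (170,147), scene (255,215) and side (250,200). The lookalikes are the brown tray at wrist (275,245), scene (218,272) and side (240,160), and the spare module at scene (377,204) and side (138,303). I choose the black tray and check it in a close crop.

```bash
python3 - <<'E'
import cv2
a=cv2.imread("pics/wrist0.png")[0:220,50:270];cv2.imwrite("pics/w_crop.png",cv2.resize(a,None,fx=2.7,fy=2.7,interpolation=cv2.INTER_CUBIC))
a=cv2.imread("pics/side0.png")[165:295,180:290];cv2.imwrite("pics/s_crop.png",cv2.resize(a,None,fx=4.5,fy=4.5,interpolation=cv2.INTER_CUBIC))
a=cv2.imread("pics/scene0.png")[180:255,220:335];cv2.imwrite("pics/c_crop.png",cv2.resize(a,None,fx=6,fy=6,interpolation=cv2.INTER_CUBIC))
E
```

```text
(no output)
```

View pics/w_crop.png

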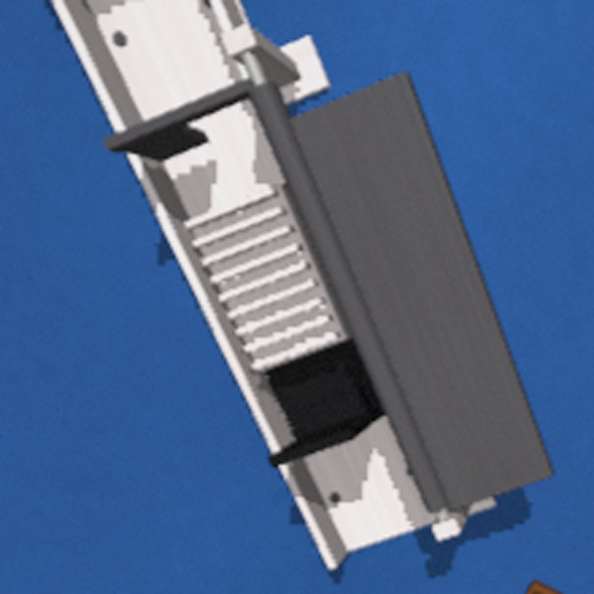

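View pics/s_crop.png

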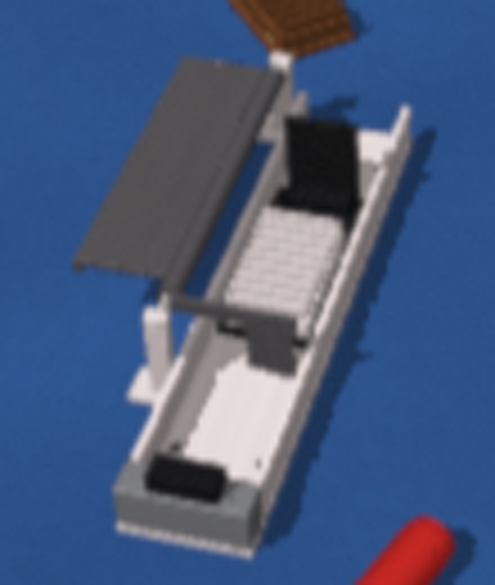

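View pics/c_crop.png

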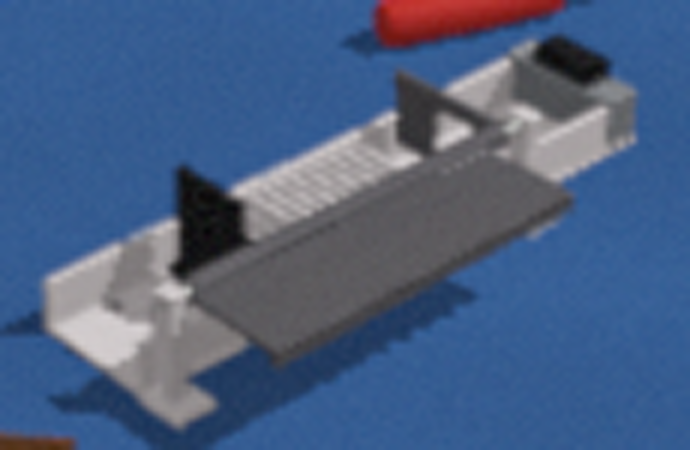

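```bash
cat > h.py <<'E'
import numpy as np,cv2
from scipy.optimize import least_squares
from rig import robot
np.set_printoptions(precision=4,suppress=True)
def proj(c,P):
    return cv2.projectPoints(np.atleast_2d(np.array(P,float)),c["rvec"],c["tvec"],c["mtx"],None)[0][:,0]
def w(q,P): # chute mm -> world m
    P=np.atleast_2d(np.array(P,float))/1000;c,s=np.cos(q[2]),np.sin(q[2])
    return np.c_[q[0]+c*P[:,0]-s*P[:,1],q[1]+s*P[:,0]+c*P[:,1],P[:,2]]
E
python3 - <<'E'
from h import *
cs={n:robot.camera_params(n) for n in("scene","side","wrist")}
sc={"wrist":(2.7,50,0),"side":(4.5,180,165),"scene":(6,220,180)}
T='tab'
obs=[("wrist",(-15,-95,52),(409,73)),("wrist",(-185,-95,52),(552,470)),
("side",(-15,-95,52),(75,265)),("side",(-185,-95,52),(187,57)),("side",(102,-32,0),(118,528)),("side",(102,32,0),(252,553)),
("scene",(-185,-95,52),(278,357)),("scene",(-15,-95,52),(572,198)),("scene",(-200,32,26),(45,285)),("scene",(-200,32,0),(47,330)),
("wrist",(0,20,62),(273,463)),("side",(5,-20,62),(287,118)),("side",(5,20,62),(358,127)),("scene",(0,20,62),(180,168)),("scene",(0,-20,62),(243,203))]
def res(q):
    r=[]
    for n,P,u in obs:
        P=np.array(P,float)
        if P[2]==62:P[0]+=q[3]*1000
        s=sc[n];px=np.array(u)/s[0]+s[1:]
        r.append((proj(cs[n],w(q,P))[0]-px)*(1 if n!="wrist" else 1))
    return np.array(r).ravel()
f=least_squares(res,[0.5,0.15,2.0,-.14],loss="soft_l1")
print(f.x);print(f.fun.reshape(-1,2))
J=f.jac;print(np.sqrt(np.diag(np.linalg.inv(J.T@J))))
print(w(f.x,[[0,0,0],[82,0,4],[-100,-70,52],[-200,0,0]]))
E
```

```text
[ 0.4981  0.1386  1.9175 -0.1356]
[[-1.3842 -0.826 ]
 [ 1.6657  1.8402]
 [-1.4424 -1.853 ]
 [-2.3007 -1.0602]
 [ 0.0362  0.0166]
 [-0.562   0.256 ]
 [-0.199  -0.9552]
 [ 0.0759 -1.4686]
 [-0.5928 -0.6709]
 [-0.5066  0.2873]
 [-0.8291  0.6807]
 [-2.1894  0.1486]
 [-1.7316  0.6213]
 [-0.6556 -0.7081]
 [-0.4769 -0.1327]]
[0.001  0.001  0.0068 0.0016]
[[ 0.4981  0.1386  0.    ]
 [ 0.4702  0.2157  0.004 ]
 [ 0.5979  0.0683  0.052 ]
 [ 0.566  -0.0495  0.    ]]
```

```bash
cat >> h.py <<'E'
def box(x0,x1,y0,y1,z0,z1):
    P=[(x,y,z) for x in(x0,x1) for y in(y0,y1) for z in(z0,z1)]
    return P,[(a,b) for a in range(8) for b in range(a+1,8) if bin(a^b).count("1")==1]
def overlay(im,c,q,tab,f,roi,out):
    im=im[roi[1]:roi[3],roi[0]:roi[2]];im=cv2.resize(im,None,fx=f,fy=f,interpolation=cv2.INTER_CUBIC)
    for b,col in ((box(-200,102,-32,32,0,26),(0,255,0)),(box(-185,-15,-95,-45,48,52),(0,255,255)),(box(tab,tab+5,-20,20,10,62),(255,0,255)),(box(82,102,-33,33,4,30),(255,255,0)),(box(tab+40,tab+110,-23,23,10,30),(0,128,255)),(box(-2,2,0,24,16,50),(0,0,255))):
        p=(proj(c,w(q,b[0]))-roi[:2])*f
        for i,j in b[1]: cv2.line(im,tuple(int(v) for v in p[i]),tuple(int(v) for v in p[j]),col,1)
    cv2.imwrite(out,im)
E
python3 - <<'E'
from h import *
q=[.4981,.1386,1.9175]
for n,f,roi in(("wrist",2.7,(50,0,270,220)),("side",4.5,(180,165,290,295)),("scene",6,(220,180,335,255))):
    overlay(cv2.imread(f"pics/{n}0.png"),robot.camera_params(n),q,-135.6,f,roi,f"pics/ov_{n}.png")
E
```

```text
(no output)
```

View pics/ov_wrist.png

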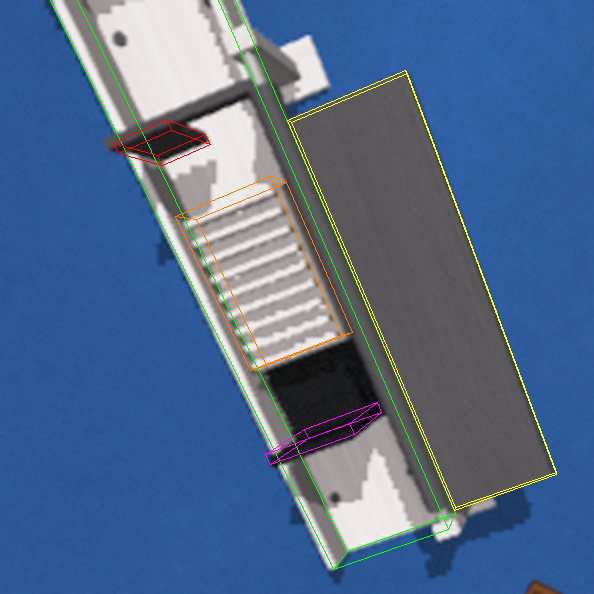

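View pics/ov_side.png

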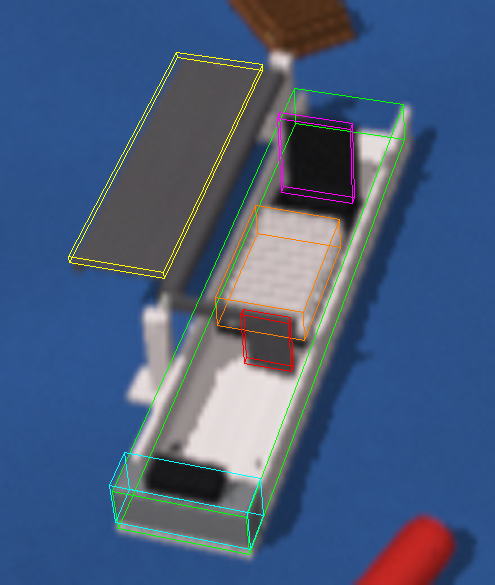

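View pics/ov_scene.png

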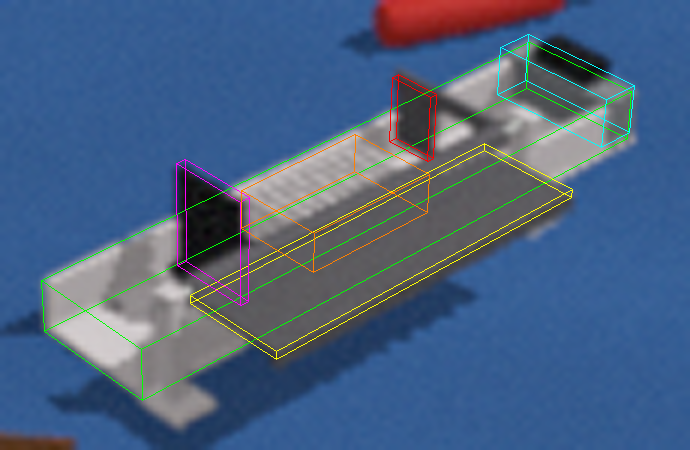

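```bash
python3 - <<'E'
from h import *
q=[.4981,.1386,1.9175]
s=robot.sense();t=w(q,[[-161,-41,120],[-44,-41,0]]);print(t,t-s["ee_pos"],s["t"])
print(np.cos(q[2]),np.sin(q[2]))
E
```

```text
[[0.5914 0.0011 0.12  ]
 [0.5516 0.1111 0.    ]] [[-0.0582  0.0011 -0.1106]
 [-0.0979  0.1111 -0.2306]] 0.15
-0.3397994706965746 0.9404979105316118
```

```bash
python3 -m pendant '-0.01 0 -0.02 0.08; -0.03 0 -0.05 0.2; -0.05 0.001 -0.08 0.3; -0.0585 0.001 -0.11 0.347; -0.0585 0.001 -0.11 0.347; -0.0585 0.001 -0.11 0.347' 0.8
python3 - <<'E'
from h import *
q=[.4981,.1386,1.9175]
s=robot.sense();print(s)
p=robot.camera_params("wrist");im=robot.grab_frame("wrist")
overlay(im,p,q,-135.6,1.5,(0,0,512,384),"pics/ov_w1.png")
im=robot.grab_frame("side");cv2.imwrite("pics/s1.png",cv2.resize(im[100:320,140:340],None,fx=2.7,fy=2.7,interpolation=cv2.INTER_CUBIC))
E
```

```text
t: 0.9
ee_pos: [0.5928, 0.001, 0.1222]
ee_rot: [[0.941, 0.002, -0.339], [0.339, 0.0, 0.941], [0.002, -1.0, -0.001]]
contact_force: [0.6, -0.2, 0.3]
grip_width: 0.0687
{'t': 0.9, 'joint_positions': array([-0.0134,  0.6821, -0.0564,  1.7827,  0.0569,  0.6764,  0.2445]), 'dq': array([-0.001 , -0.0115,  0.0002, -0.0119, -0.0001, -0.0005,  0.0014]), 'effort': array([  0.0621, -53.0821,  -0.0604, -13.7395,   0.007 ,   0.0743,
         0.    ]), 'ee_pos': array([0.5928, 0.001 , 0.1222]), 'ee_rot': array([[ 0.9407,  0.002 , -0.3392],
       [ 0.3392,  0.0001,  0.9407],
       [ 0.0019, -1.    , -0.0006]]), 'contact_force': array([ 0.6418, -0.2143,  0.3384]), 'torque': array([-0.0098, -0.0311,  0.0088]), 'grip_width': 0.0687223794564336}
```

View pics/ov_w1.png

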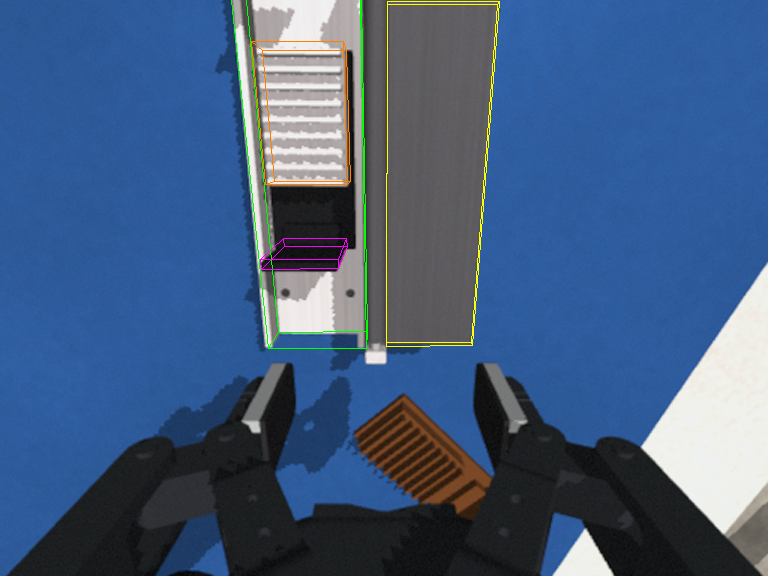

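View pics/s1.png

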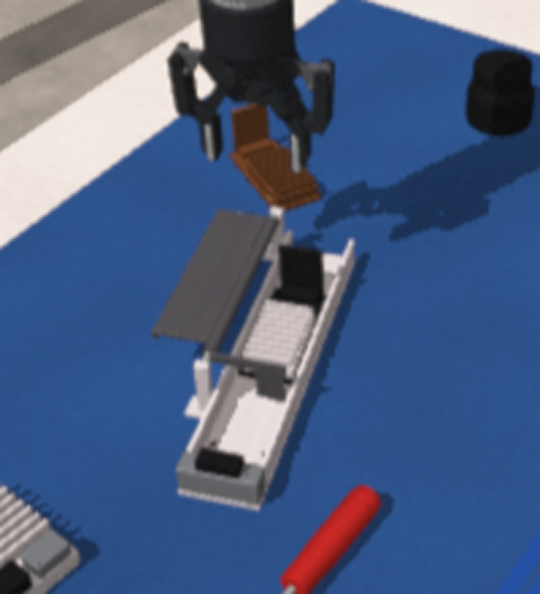

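```bash
python3 - <<'E'
from h import *
s=robot.sense();p=robot.camera_params("wrist");R=s["ee_rot"];o=s["ee_pos"]
for yb in(0,-6,-12,-19):
  P=[o+R@np.array([x,yb,z])/1000 for x in(-34.4,-48,34.4,48) for z in(-11,11)]
  print(yb,(proj(p,P)*1.5).round().tolist())
E
```

```text
0 [[297.0, 397.0], [294.0, 348.0], [264.0, 397.0], [259.0, 348.0], [466.0, 397.0], [470.0, 348.0], [500.0, 397.0], [505.0, 348.0]]
-6 [[294.0, 406.0], [290.0, 356.0], [260.0, 406.0], [254.0, 356.0], [469.0, 406.0], [473.0, 356.0], [504.0, 405.0], [509.0, 356.0]]
-12 [[291.0, 415.0], [287.0, 364.0], [255.0, 415.0], [249.0, 364.0], [472.0, 415.0], [477.0, 363.0], [508.0, 415.0], [514.0, 363.0]]
-19 [[287.0, 427.0], [282.0, 374.0], [250.0, 427.0], [243.0, 374.0], [476.0, 427.0], [481.0, 373.0], [514.0, 427.0], [520.0, 373.0]]
```

Overlay agrees: jaw axis is square to the chute, the tips are about 10 mm behind the TCP, and the fingers are set to straddle the hinge rod. Going down behind the tab.

```bash
python3 -m pendant '-0.001 0 -0.03 0; -0.001 0 -0.055 0; -0.001 0 -0.07 0; -0.001 0 -0.07 0; -0.001 0 -0.07 0'
python3 - <<'E'
from h import *
q=[.4981,.1386,1.9175]
im=robot.grab_frame("side");cv2.imwrite("pics/s2.png",cv2.resize(im[130:300,150:320],None,fx=3.4,fy=3.4,interpolation=cv2.INTER_CUBIC))
E
```

```text
t: 1.62
ee_pos: [0.5915, 0.0011, 0.0523]
ee_rot: [[0.94, 0.002, -0.34], [0.34, 0.0, 0.94], [0.002, -1.0, -0.001]]
contact_force: [-0.0, -0.4, -0.7]
grip_width: 0.0682
```

View pics/s2.png

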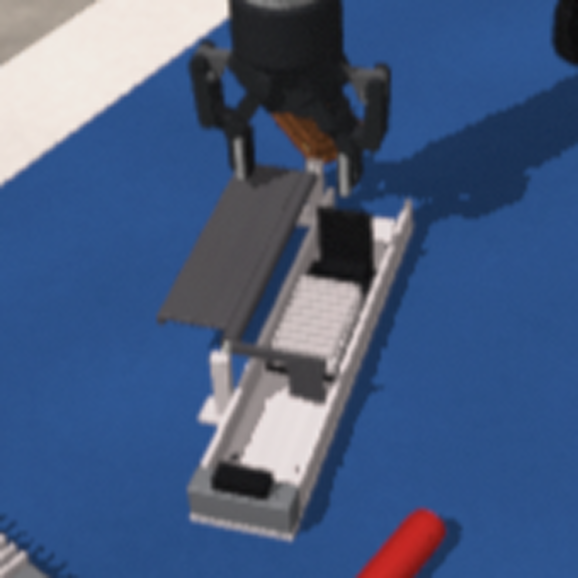

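The fingers straddle the hinge: the left fingertip (245,175) is just over the bar and the right one (347,190) is behind the tab. Now pressing.

```bash
python3 -m pendant '0 0 -0.006 0; 0 0 -0.012 0; 0 0 -0.018 0; 0 0 -0.018 0'; python3 -m pendant '0 0 -0.004 0; 0 0 -0.008 0; 0 0 -0.008 0'
python3 - <<'E'
from h import *
q=[.4981,.1386,1.9175]
im=robot.grab_frame("side");cv2.imwrite("pics/s3.png",cv2.resize(im[130:300,150:320],None,fx=3.4,fy=3.4,interpolation=cv2.INTER_CUBIC))
im=robot.grab_frame("scene");cv2.imwrite("pics/c3.png",cv2.resize(im[140:255,210:345],None,fx=5,fy=5,interpolation=cv2.INTER_CUBIC))
# predicted blade lower edge corner px (hinge y-40 z50), y=0..24, z16 closed
for a in(0,.3,.4,.5,.6,.75):
    out=[]
    for y,z in((0,16),(24,16)):
        dy,dz=y+40,z-50;Y=-40+dy*np.cos(a)-dz*np.sin(a);Z=50+dy*np.sin(a)+dz*np.cos(a)
        P=w(q,[[2,Y,Z]]);out+=[((proj(robot.camera_params("side"),P)[0]-(150,130))*3.4).round(),((proj(robot.camera_params("scene"),P)[0]-(210,140))*5).round()]
    print(a,out)
E
```

```text
t: 2.17
ee_pos: [0.5903, 0.0008, 0.0328]
ee_rot: [[0.941, -0.001, -0.34], [0.34, -0.0, 0.941], [-0.001, -1.0, -0.0]]
contact_force: [0.4, -1.0, 2.4]
grip_width: 0.0689
t: 2.55
ee_pos: [0.5905, 0.0011, 0.025]
ee_rot: [[0.94, -0.0, -0.34], [0.34, 0.0, 0.94], [-0.0, -1.0, 0.0]]
contact_force: [0.0, 0.7, 2.6]
grip_width: 0.0683
0 [array([287., 394.]), array([411., 332.]), array([322., 400.]), array([380., 315.])]
0.3 [array([298., 382.]), array([401., 306.]), array([332., 380.]), array([372., 279.])]
0.4 [array([300., 377.]), array([399., 297.]), array([333., 372.]), array([371., 267.])]
0.5 [array([302., 372.]), array([398., 288.]), array([333., 364.]), array([371., 255.])]
0.6 [array([303., 366.]), array([397., 279.]), array([332., 356.]), array([372., 244.])]
0.75 [array([302., 357.]), array([398., 266.]), array([328., 344.]), array([375., 228.])]
```

View pics/s3.png

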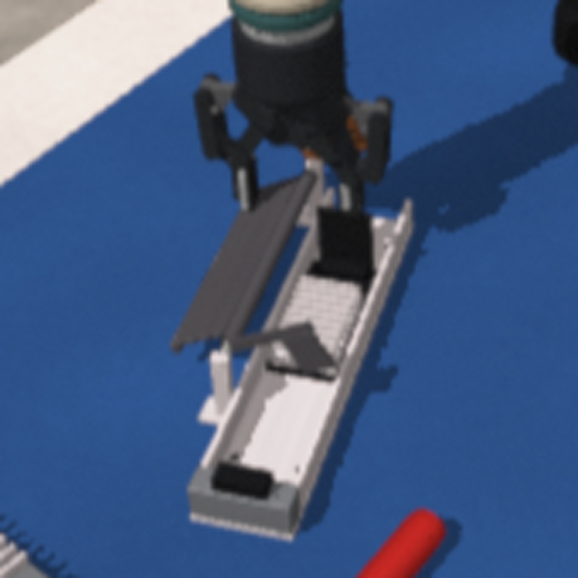

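View pics/c3.png

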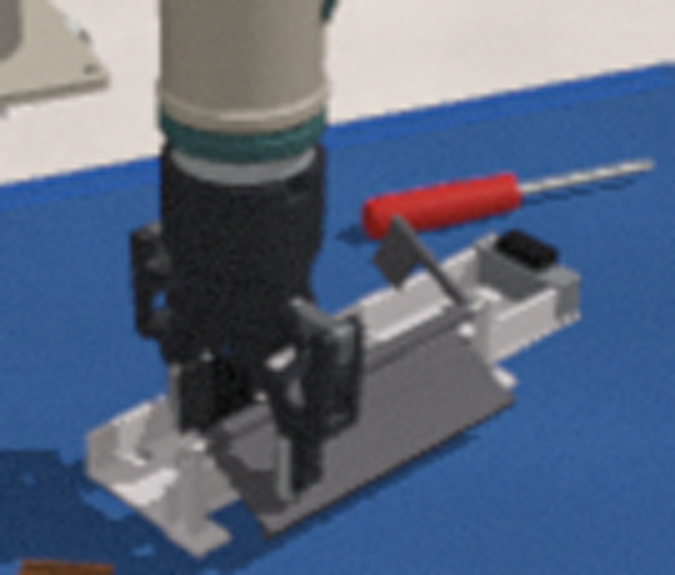

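Scene blade tip corners (375,258) and (403,290) match the 0.5 rad prediction, and the press force is 2.6 N. Now pushing along the chute.

```bash
python3 -m pendant '-0.0024 0.0066 0 0; -0.0048 0.0132 0 0; -0.0072 0.0198 0 0; -0.0095 0.0263 0 0; -0.0119 0.0329 0 0; -0.0143 0.0395 0 0; -0.0167 0.0461 0 0; -0.019 0.0527 0 0; -0.019 0.0527 0 0'
python3 - <<'E'
from h import *
q=[.4981,.1386,1.9175]
s=robot.sense();d=s["ee_pos"]-[q[0],q[1],0];c,n=np.cos(q[2]),np.sin(q[2]);print(c*d[0]+n*d[1],-n*d[0]+c*d[1])
im=robot.grab_frame("side");cv2.imwrite("pics/s4.png",cv2.resize(im[130:300,150:320],None,fx=3.4,fy=3.4,interpolation=cv2.INTER_CUBIC))
p=robot.camera_params("wrist");im=robot.grab_frame("wrist");overlay(im,p,q,-92,1.5,(0,0,512,384),"pics/w4.png")
E
```

```text
t: 3.78
ee_pos: [0.5712, 0.0548, 0.0254]
ee_rot: [[0.94, -0.0, -0.341], [0.341, 0.001, 0.94], [-0.0, -1.0, 0.001]]
contact_force: [2.1, -0.2, 2.1]
grip_width: 0.0686
-0.10362057987873197 -0.04026630390303286
```

View pics/s4.png

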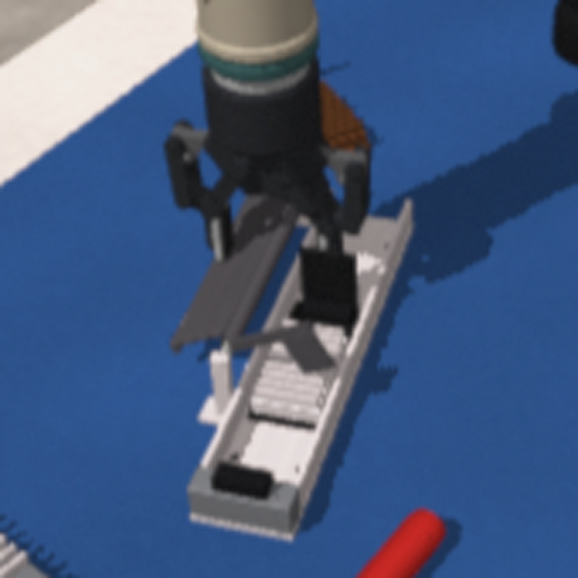

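View pics/w4.png

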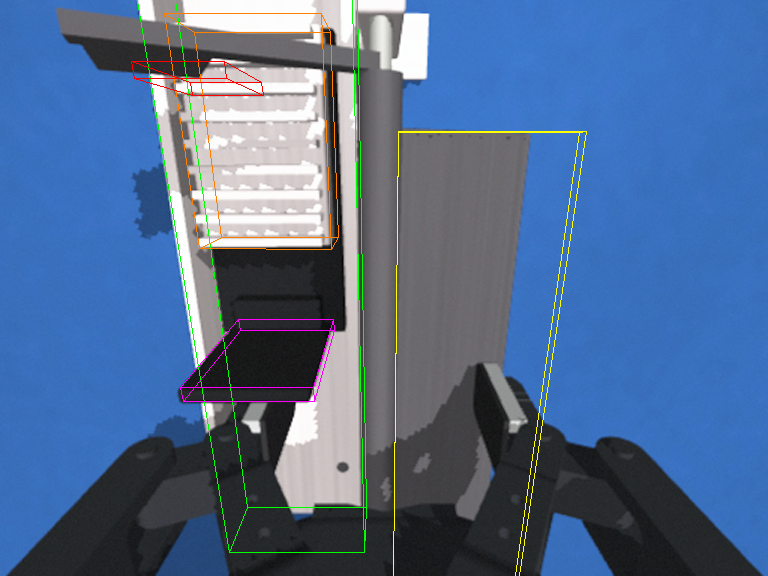

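The gate is still up with the module passing under it; the tab is at chute x ≈ -92, as overlaid. There are about 62 mm to go.

```bash
python3 -m pendant '-0.0024 0.0066 0 0; -0.0048 0.0132 0 0; -0.0072 0.0198 0 0; -0.0095 0.0263 0 0; -0.0119 0.0329 0 0; -0.0143 0.0395 0 0; -0.0163 0.0451 0 0; -0.018 0.0498 0 0; -0.019 0.0527 0 0; -0.019 0.0527 0 0'
python3 - <<'E'
from h import *
q=[.4981,.1386,1.9175]
s=robot.sense();d=s["ee_pos"]-[q[0],q[1],0];c,n=np.cos(q[2]),np.sin(q[2]);print(c*d[0]+n*d[1],-n*d[0]+c*d[1])
im=robot.grab_frame("side");cv2.imwrite("pics/s5.png",cv2.resize(im[130:300,150:320],None,fx=3.4,fy=3.4,interpolation=cv2.INTER_CUBIC))
p=robot.camera_params("wrist");im=robot.grab_frame("wrist");overlay(im,p,q,-36,1.5,(0,0,512,384),"pics/w5.png")
E
```

```text
t: 5.12
ee_pos: [0.5522, 0.1072, 0.0253]
ee_rot: [[0.94, -0.001, -0.34], [0.34, 0.001, 0.94], [-0.0, -1.0, 0.001]]
contact_force: [1.5, -0.7, 1.2]
grip_width: 0.0684
-0.04794338666154839 -0.040167105857794635
```

View pics/s5.png

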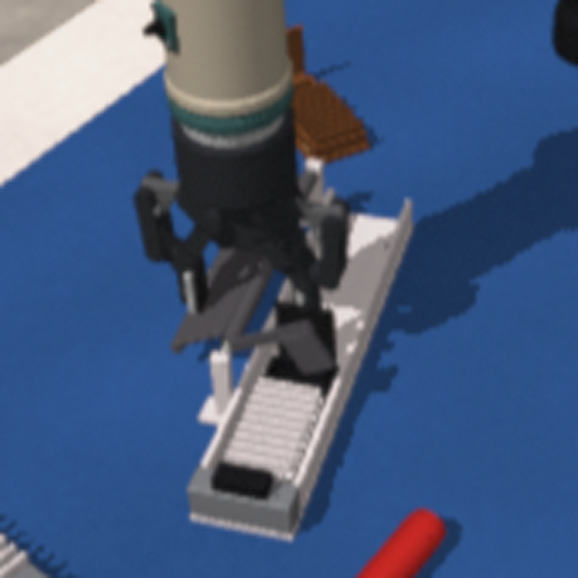

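View pics/w5.png

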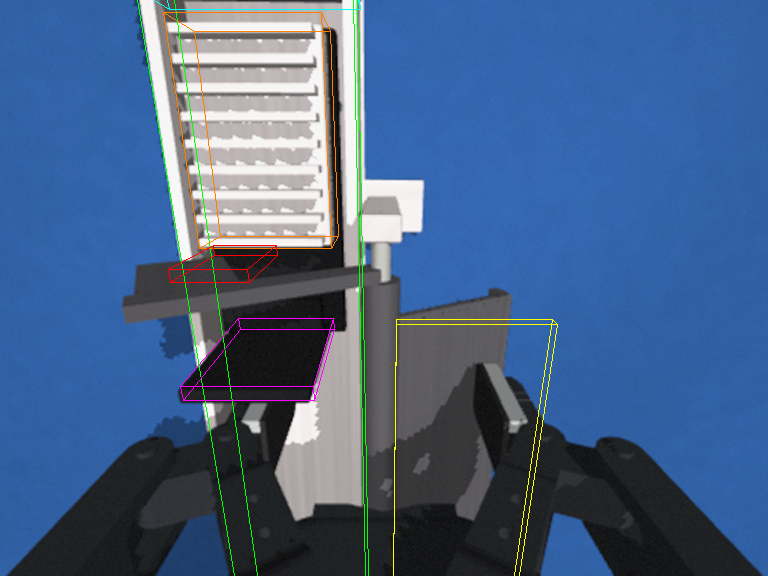

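```bash
python3 -m pendant '-0.0007 0.0019 0 0; -0.0014 0.0038 0 0; -0.0017 0.0047 0 0; -0.0017 0.0047 0 0'; python3 -m pendant '-0.0003 0.0009 0 0; -0.0003 0.0009 0 0';  python3 -m pendant '-0.0003 0.0009 0 0; -0.0003 0.0009 0 0'
```

```text
t: 5.72
ee_pos: [0.5509, 0.111, 0.0253]
ee_rot: [[0.94, 0.0, -0.34], [0.34, -0.0, 0.94], [0.0, -1.0, -0.0]]
contact_force: [2.9, -2.8, 1.9]
grip_width: 0.068
t: 5.98
ee_pos: [0.5505, 0.112, 0.0253]
ee_rot: [[0.94, 0.0, -0.34], [0.34, 0.0, 0.94], [0.0, -1.0, 0.0]]
contact_force: [1.9, -3.7, 1.8]
grip_width: 0.0687
t: 6.22
ee_pos: [0.5502, 0.113, 0.0253]
ee_rot: [[0.94, -0.0, -0.34], [0.34, 0.0, 0.94], [-0.0, -1.0, 0.0]]
contact_force: [2.4, -3.4, 1.9]
grip_width: 0.0679
```

```bash
python3 -m pendant '-0.0003 0.0009 0 0; -0.0003 0.0009 0 0'
```

```text
t: 6.48
ee_pos: [0.5499, 0.114, 0.0253]
ee_rot: [[0.94, -0.0, -0.34], [0.34, 0.0, 0.94], [0.0, -1.0, 0.0]]
contact_force: [2.5, -4.4, 1.9]
grip_width: 0.0684
```

```bash
python3 -m pendant '-0.0003 0.0009 0 0; -0.0003 0.0009 0 0';python3 -m pendant '-0.0003 0.0009 0 0; -0.0003 0.0009 0 0'
python3 - <<'E'
from h import *
q=[.4981,.1386,1.9175]
im=robot.grab_frame("side");cv2.imwrite("pics/s6.png",cv2.resize(im[200:300,190:290],None,fx=5.6,fy=5.6,interpolation=cv2.INTER_CUBIC))
p=robot.camera_params("wrist");im=robot.grab_frame("wrist");overlay(im,p,q,-30,1.5,(0,0,512,384),"pics/w6.png")
E
```

```text
t: 6.72
ee_pos: [0.5496, 0.1148, 0.0253]
ee_rot: [[0.94, -0.0, -0.34], [0.34, 0.0, 0.94], [-0.0, -1.0, 0.0]]
contact_force: [3.4, -4.3, 1.0]
grip_width: 0.0682
t: 6.98
ee_pos: [0.5495, 0.115, 0.0253]
ee_rot: [[0.94, 0.0, -0.34], [0.34, -0.001, 0.94], [-0.0, -1.0, -0.001]]
contact_force: [3.0, -4.4, 2.6]
grip_width: 0.0684
```

View pics/s6.png

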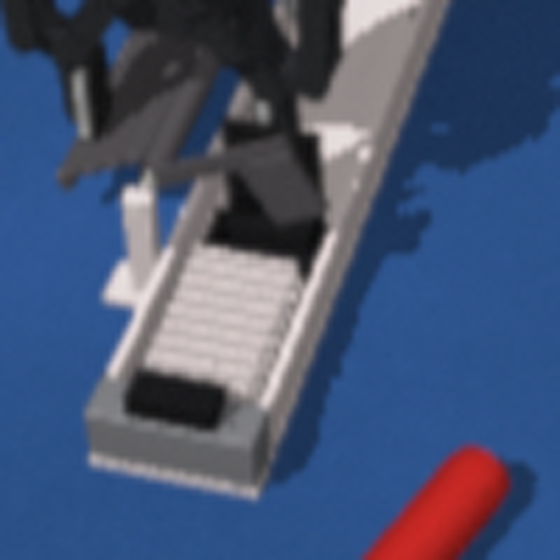

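View pics/w6.png

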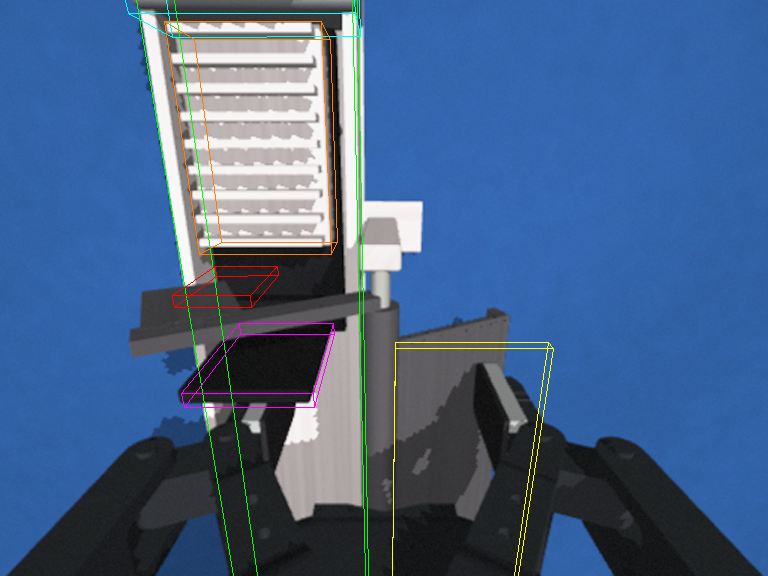

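```bash
python3 -m pendant '-0.0003 0.0009 0 0; -0.0003 0.0009 0 0';python3 -m pendant '-0.0005 0.0014 0 0; -0.0005 0.0014 0 0; -0.0005 0.0014 0 0'
```

```text
t: 7.32
ee_pos: [0.5495, 0.115, 0.0254]
ee_rot: [[0.941, 0.001, -0.34], [0.34, -0.002, 0.941], [0.0, -1.0, -0.002]]
contact_force: [2.6, -6.6, 2.4]
grip_width: 0.0683
t: 7.7
ee_pos: [0.5494, 0.1151, 0.0256]
ee_rot: [[0.941, 0.001, -0.339], [0.339, -0.003, 0.941], [0.0, -1.0, -0.003]]
contact_force: [5.1, -8.5, 3.1]
grip_width: 0.0684
```

Position stalls while the force rises from 5 to 10 N, so the tray is home against the block. Backing the finger off the tab first, then letting the gate down slowly.

```bash
python3 -m pendant '0.0012 -0.0033 0 0; 0.0024 -0.0066 0 0; 0.0048 -0.0132 0 0; 0.0048 -0.0132 0 0; 0.0048 -0.0132 0.006 0; 0.0048 -0.0132 0.012 0; 0.0048 -0.0132 0.018 0; 0.0048 -0.0132 0.024 0; 0.0048 -0.0132 0.03 0; 0.0048 -0.0132 0.06 0; 0.0048 -0.0132 0.1 0; 0.0048 -0.0132 0.1 0'
python3 -m pendant '0.01 -0.028 0.02 0; 0.02 -0.056 0.04 0; 0.02 -0.056 0.04 0; 0.02 -0.056 0.04 0'
python3 - <<'E'
from h import *
q=[.4981,.1386,1.9175]
for n,f,roi in(("side",4.5,(180,165,290,295)),("scene",5,(210,165,345,270)),("wrist",1.5,(0,0,512,384))):
    p=robot.camera_params(n);overlay(robot.grab_frame(n),p,q,-29,f,roi,f"pics/end_{n}.png")
E
```

```text
t: 9.2
ee_pos: [0.555, 0.105, 0.1281]
ee_rot: [[0.94, 0.005, -0.34], [0.34, 0.001, 0.94], [0.005, -1.0, -0.001]]
contact_force: [-0.0, -0.9, -0.2]
grip_width: 0.0685
t: 9.7
ee_pos: [0.5721, 0.0494, 0.1643]
ee_rot: [[0.94, -0.003, -0.34], [0.34, 0.001, 0.94], [-0.002, -1.0, 0.001]]
contact_force: [1.2, 0.6, 0.0]
grip_width: 0.0684
```

View pics/end_side.png

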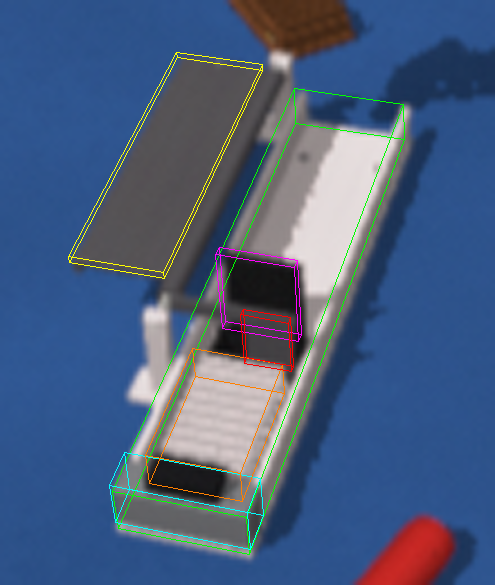

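View pics/end_wrist.png

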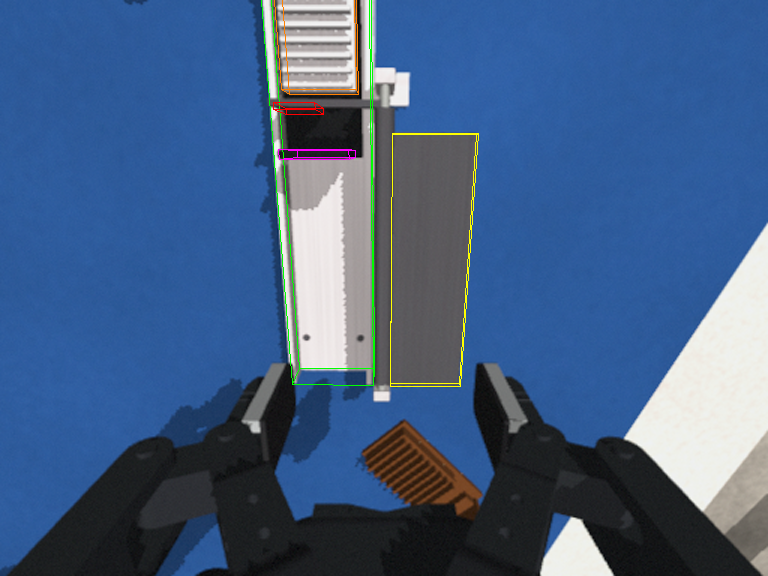

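View pics/end_scene.png

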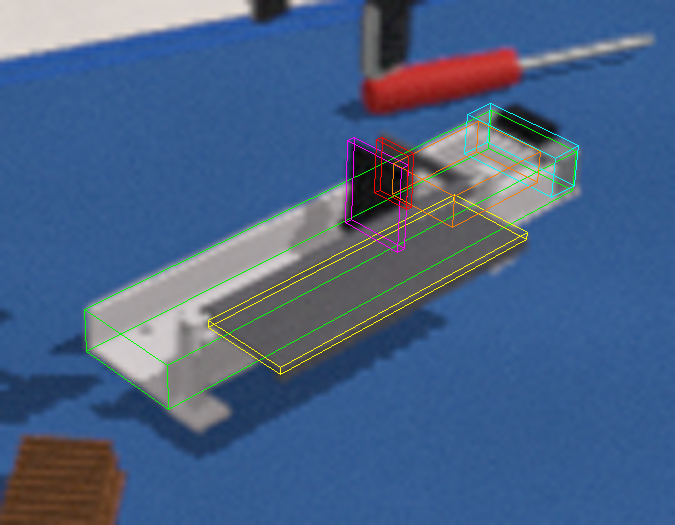

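Bar level and blade closed (wrist (297,106)) between tab and module. The tab lies on the -29 overlay at (318,154), so the tray is home. Handing in.

```bash
python3 -c "
from rig import robot
print(robot.finish_job(), robot.sense()['t'])"
```

```text
the job is handed in; nothing more can be done
the job is handed in; nothing more can be done
```

The job is handed in; no verdict is reported. The tray looks home against the dock block, with the gate closed behind the module.

**What I did:** I located the chute and tray by fitting their known geometry to all three camera views. With the fingers straddling the hinge rod, one fingertip pressed the bar to about 0.5 rad (2–3 N). The other finger pushed the tab until the tray stalled against the block, with the force rising from about 5 to 10 N. I backed the finger off the tab before letting the gate down. My last move ended at 9.7 s of the 42 s.

**Last checks:**
- **Tray:** it lies flat in the chute, with the tab about 1 mm beyond the nominal home position. I put that down to calibration and fit error, which left misfits of up to about 3 pixels in the fit.
- **Gate:** the bar is level, and the blade hangs closed between tab and module.
- **Bystanders:** the arm never went near the pot, the screwdriver or the spare module. The screwdriver handle shows in its place in the last pictures. I did not measure the three against their starting positions.
- **Gate contact:** nothing in the pictures or force readings suggested that the gate touched the tray. I could not measure that contact directly.

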